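# Tip a cinnamon stick out of its tin and stand it in the tall mug

### The arm

A 6-joint arm with a two-finger parallel gripper is mounted at the origin on the work surface. World frame = base frame: x ahead of the robot, y to its left, z up, the work surface at z = 0. Lengths are in m, angles in rad, forces in N, time in s.
With the tool pointing down it reaches from about 0.25 to 0.725 m from the base axis. Payload 9.7 kg.
Tool frame: the origin (TCP) lies between the finger pads; the fingertips stand 8 mm ahead of it and the grasp point (between the pads) lies 11 mm behind it; x points along the fingers, y is the direction in which the jaws open and shut, and the axes are right-handed (so a half turn about x gives the same grasp; the last joint's range is limited). The gripper opens to 85 mm and grips with 20 to 120 N. Pads are 22 mm wide; open, the fingers measure 114 mm over their backs; the gripper's body (76 mm by 85 mm) begins 54 mm behind the grasp point. The pads swing forward as they close: fully open they stand 13 mm farther back than shut.
Start: joints at [1.304, 0.087, 0.176, 1.66, 0, 1.571], TCP at [0.145, 0.531, 0.239] pointing down, gripper open.
Joint ranges: [-3.13, 3.13], [-0.85, 1.81], [-1.15, 1.24], [-2.2, 2.28], [-1.44, 1.52], [-3.14, 3.14]. Speed limits (rad/s): [2.22, 2.22, 2.57, 3.14, 3.14, 3.14].

### API

Orientations are given as a rotation vector (axis times angle).
In Python, from station import sensors, imaging, workorder gives the robot as it stands.
- The arm moves only by the shell command python3 -m jog 'ROWS' [OPENING] [FORCE]. ROWS is JSON, one flat list of numbers, 6 for each row, row after row: the shift along the tool's x, y, z in cm, then the turn, a rotation vector about the tool's x, y, z in degrees. A call has 1 to 10 rows; each row is the pose to reach, as a shift and turn from the pose commanded when the call began, along the tool's axes at that moment; what a row does not reach only later rows make up. A row lasts 1/12 s, in which the tool goes at most 41.7 mm and 7.16 degrees, less where a joint would pass 70% of its speed; a pose out of reach is approached as far as the arm can. A call with a gripper value outside its range is refused whole. OPENING is the closure, from 0 (fully open) to 1 (shut), set as the call begins (- or left out, the last holds). The fingers move at their own pace and stop on an object; FORCE is the grip in N (left out, the last holds). Time passes only in rows, so rows that repeat a pose let the fingers close. It gives the time, the measured TCP pose, the force and the opening at its end, in the units of the state.
- sensors.get_obs(): the state, without advancing time (a new reading comes with each control period).
- imaging.capture(name): name is "side" or "top"; returns a dict with "img" (420x560x3 uint8, red, green, blue), "intrinsics" (3x3 intrinsics, pixels), "k1" (the pictures are not rectified: a ray, as slopes to the right and down, at radius r is drawn at 1 + k1 r^2 times it, then the intrinsics apply), "world_from_camera" (4x4, takes a point from camera to world coordinates). Camera axes: x right, y down, z forward; pixel columns grow to the right and rows downward; lengths in m; the calibration is good to about 2 mm. A picture is of the moment at which its call begins. There is no depth.
- workorder.hand_in(): hands the job in, once; it reports no verdict.
The state is a dict: "time": time; "joints": joint angles; "joint_velocities": joint speeds; "tau": joint torques, N m; "eef_pos": TCP position; "tcp_rot": TCP orientation; "ft_force": force on the tool from outside, world axes, zero at the start; "moment": the same for the moment, N m; "gripper_width": finger opening in m.
Only numpy, scipy, OpenCV 4.12 (cv2) and the standard library are available. Lean on these libraries where they do the work, as an engineer would, in place of code of your own. Each camera call takes 0.05 s, during which the arm holds its last target. There are 200 camera calls.

### The job

Pick up the open spice tin, tip it steeply with its mouth close over the counter until the end of the cinnamon stick has slid some 5 to 8 cm out on to the counter (not all of it), then lay the tin down flat again and let go of it. Pull the stick out by its showing end and lower it into the tall mug, so that it is left leaning there like a stirrer with its top above the rim. Keep the mug upright and leave the low cup, the tin's cap, the coasters and the canister where they are.

Things in the scene. Friction and masses are not known exactly. Their poses are not given: they have to be found in the camera images.
- tin: Octagonal black spice tin, a tube 190 mm long, 36 mm across flats, 120 g, with a gold band round its open mouth. Origin on its axis at mid-length, 18 mm above the counter when it lies on a flat, as it does now; x runs along the tube to the open mouth (bore 31 mm, wall 2.5 mm), the -x end is closed. Its side flats stand upright to be gripped from above; it does not roll. The stick lies hidden in it
- tin_mouth (a point): Centre of the tin's open mouth, on its axis, 95 mm from the tin's origin
- stick: Brown cinnamon stick, straight double scroll 160 mm long, 22 wide, 16 thick, 30 g. Origin at its middle, x along it, to the tin's mouth at the start; its front end lies 15 to 26 mm inside. It slides in the tin (friction 0.35) at 25 degrees or more; with the tin's lower lip under 10 mm above the counter (friction 0.6) it stops 5 to 8 cm out, at 20 mm about 10 cm, from 30 mm it slides right out
- stick_front (a point): Middle of the stick's front end face (the end nearer the tin's mouth), 80 mm from its origin
- stick_rear (a point): Middle of the stick's other end face (towards the tin's closed end), 80 mm from its origin
- mug: The tall black mug, white inside, standing upright and empty: 92 mm high, 84 mm outside and 76 mm inside diameter, inner floor 5 mm up, about 360 g. Origin at the centre of its underside, z up; the handle stands out 35 mm at +y, below the rim
- mug_rim (a point): Centre of the tall mug's mouth, 92 mm above its underside
- cup: Bystander: the low black cup, 56 mm high and 96 mm across, same glaze and a handle. Origin at the centre of its underside. It and the tall mug may have changed places
- cap: Bystander: the tin's loose octagonal cap, 43 mm across and 22 mm high, lying open side down. Origin at the centre of its underside
- coasters: Bystander: stack of round wooden coasters, 96 mm across and 35 mm high. Origin at the centre of its underside
- canister: Bystander: closed black canister with a gold band, 96 mm across and 125 mm high. Origin at the centre of its underside
Things that resemble listed ones, but are neither listed nor needed, are in the scene too. What is meant by the tin is not turquoise, and is the smaller of those in its own colour.

How it is judged:
By the outcome, as a careful person would: the job done as asked, in the order asked, and still so for the second after the job is handed in, with the robot touching nothing.
It also fails if it takes over 58 s, if anything falls off the work surface, if the arm or the gripper's body presses on something with over 40 N, if the wrist force passes 120 N, or if a joint passes its speed limit or range.

## Working session

There is one attempt and no reset: what is moved stays moved. The work goes in short steps, Python scripts to look and compute and a shell command to move; the robot and the scene stay as the last step left them, time stands still between calls to the robot, and variables do not carry over. Pictures are saved under pics/ and viewed, about 8 in all and at most 12, crops included, and the job is handed in when it is done.

```bash
mkdir -p pics; ls
cat > h.py <<'E'
import numpy as np, cv2
from scipy.spatial.transform import Rotation as R
from station import sensors, imaging, workorder
def cap(n,tag):
    c=imaging.capture(n); cv2.imwrite(f'pics/{tag}.png',c['img'][:,:,::-1]); np.savez(f'pics/{tag}.npz',**c); return c
def load(tag): return dict(np.load(f'pics/{tag}.npz'))
def ray(c,u,v):
    K=c['intrinsics'];k=float(c['k1']);d=np.array([(u-K[0,2])/K[0,0],(v-K[1,2])/K[1,1]]);s=d.copy()
    for _ in range(30): s=d/(1+k*(s@s))
    T=c['world_from_camera'];return T[:3,3],T[:3,:3]@np.array([s[0],s[1],1])
def on(c,u,v,z):
    o,d=ray(c,u,v);return o+d*(z-o[2])/d[2]
def proj(c,p):
    T=np.linalg.inv(c['world_from_camera']);q=T[:3,:3]@np.asarray(p)+T[:3,3];s=q[:2]/q[2];s=s*(1+float(c['k1'])*(s@s));K=c['intrinsics']
    return np.array([K[0,0]*s[0]+K[0,2],K[1,1]*s[1]+K[1,2]])
E
python3 - <<'E'
from h import *
a=cap('top','t0');b=cap('side','s0')
for c in(a,b):print(c['intrinsics'],c['k1'],c['world_from_camera'].round(3))
o=sensors.get_obs();print(o);print(R.from_rotvec(o['tcp_rot']).as_matrix().round(3))
E
```

```text
pics
[[391.95155765   0.         279.45123252]
 [  0.         391.95155765 209.02839186]
 [  0.           0.           1.        ]] -0.035357308827670526 [[-0.01  -0.987  0.16   0.346]
 [-1.     0.009 -0.003  0.08 ]
 [ 0.002 -0.16  -0.987  1.239]
 [ 0.     0.     0.     1.   ]]
[[389.46692701   0.         284.37864401]
 [  0.         389.46692701 211.32758302]
 [  0.           0.           1.        ]] -0.0572832915856684 [[ 0.961 -0.198  0.191  0.329]
 [-0.275 -0.671  0.689 -0.627]
 [-0.008 -0.715 -0.699  0.809]
 [ 0.     0.     0.     1.   ]]
{'time': 0.1, 'joints': array([1.30400801e+00, 8.74111422e-02, 1.75186030e-01, 1.65978881e+00,
       1.20715795e-05, 1.57079557e+00]), 'joint_velocities': array([ 7.70242984e-05,  1.84778723e-03,  2.01716868e-03, -7.87390206e-04,
        1.34670192e-04, -7.43858571e-04]), 'tau': array([ 7.00248202e-04, -5.21559906e+01,  4.65655947e+01,  1.60429295e-02,
        1.37697700e-05,  1.68946082e-05]), 'eef_pos': array([0.14494312, 0.53035023, 0.23863659]), 'tcp_rot': array([ 0.20847832,  1.56080584, -0.21037605]), 'ft_force': array([-0.1719173 ,  0.40291168,  0.67907432]), 'moment': array([0.00446364, 0.06588956, 0.02224619]), 'gripper_width': 0.08518971267189616}
[[-0.     0.264  0.965]
 [-0.001  0.965 -0.264]
 [-1.    -0.001 -0.   ]]
```

View pics/t0.png

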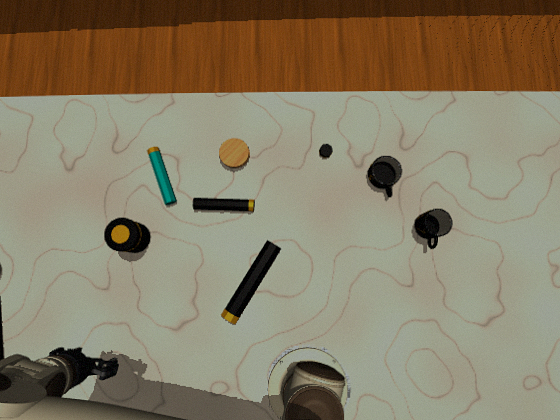

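View pics/s0.png

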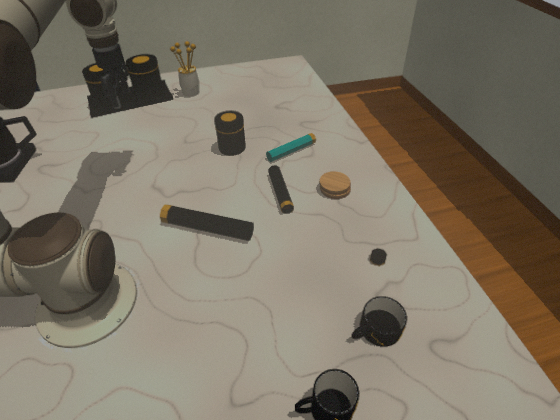

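The top view shows three tubes: turquoise at (162,176), a black one at (251,284) that is longer and thicker, and a black one at (223,205) that is smaller, with its gold mouth at (251,206). The last fits "not turquoise, the smaller of its colour". The two mugs are at (384,172) and (433,225). I'll measure everything and enlarge a crop.

Run:
```python
from h import *
a=load('t0');b=load('s0')
def blobs(c,roi):
    x0,y0,x1,y1=roi;im=c['img'][y0:y1,x0:x1].astype(int)
    hsv=cv2.cvtColor(im.astype(np.uint8),cv2.COLOR_RGB2HSV)
    m=((im.max(2)<70)|((hsv[...,1]>130))).astype(np.uint8)
    cs,_=cv2.findContours(m,cv2.RETR_EXTERNAL,cv2.CHAIN_APPROX_NONE)
    return [k+[x0,y0] for k in cs if cv2.contourArea(k)>60]
for k in blobs(a,(90,110,470,340)):
    r=cv2.minAreaRect(k.astype(np.float32)); bx=cv2.boxPoints(r)
    w=np.array([on(a,*p,0.02) for p in bx])
    print(np.round(r[0],1),'ctr',on(a,*r[0],.02)[:2].round(4),'sides',np.linalg.norm(w[0]-w[1]).round(3),np.linalg.norm(w[1]-w[2]).round(3))
# gold band of tins
h=cv2.cvtColor(a['img'],cv2.COLOR_RGB2HSV);g=cv2.inRange(h,(12,120,90),(32,255,255))
ys,xs=np.nonzero(g[190:225,190:265]);print('gold',xs.mean()+190,ys.mean()+190,len(xs))
t=cv2.resize(a['img'][130:260,180:460],None,fx=2.85,fy=2.85,interpolation=cv2.INTER_CUBIC)
s=cv2.resize(b['img'][280:420,270:430],None,fx=2,fy=2,interpolation=cv2.INTER_CUBIC)
s2=cv2.resize(b['img'][150:290,230:400],None,fx=2*8/8.5,fy=2*8/8.5*0+1.9,interpolation=cv2.INTER_CUBIC)
cv=np.zeros((600,800,3),np.uint8);cv[:t.shape[0],:t.shape[1]]=t[:370,:800]
s=s[:229];cv[371:600,0:320]=cv2.resize(b['img'][280:420,270:430],(320,229));cv[371:600,340:660]=cv2.resize(b['img'][150:270,230:400],(320,229))
cv2.imwrite('pics/crop1.png',cv[:,:,::-1])
```

```text
[250.4 282. ] ctr [0.318  0.1673] sides 0.27 0.053
[126.9 235. ] ctr [0.4658 0.5549] sides 0.105 0.145
[433.5 224.6] ctr [ 0.4893 -0.4087] sides 0.122 0.104
[223.4 204.5] ctr [0.5598 0.253 ] sides 0.038 0.194
[383.9 173.7] ctr [ 0.6552 -0.26  ] sides 0.125 0.102
[161.4 175.2] ctr [0.6571 0.4534] sides 0.038 0.201
[325.  150.5] ctr [ 0.7339 -0.0729] sides 0.039 0.044
[234. 153.] ctr [0.7283 0.2212] sides 0.093 0.099
gold 250.64 204.44 50
```

View pics/crop1.png

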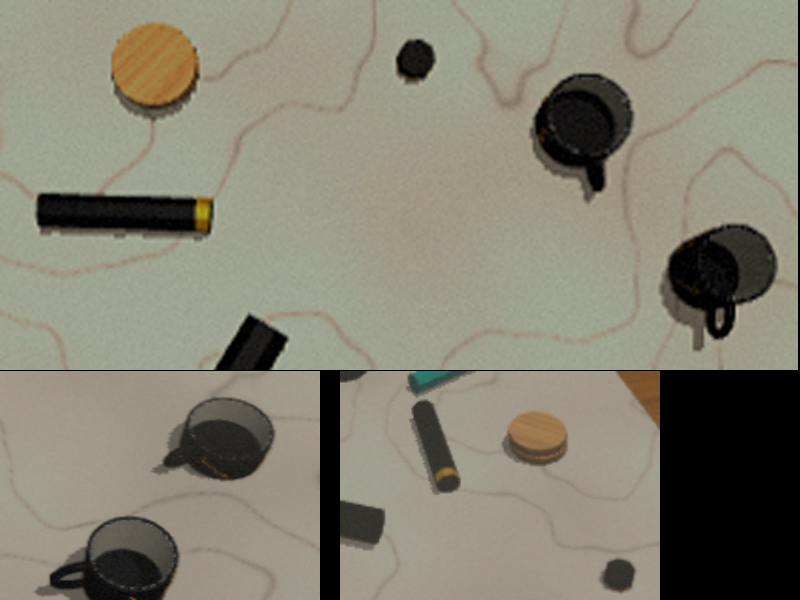

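The crop confirms the small black tin: 190 x 38 mm, gold mouth pointing towards -y. The tall mug looks like the right-hand one at (433,225), since more of its wall shows; I'll check that with the rim height. Next I work out the poses.

```bash
cat >> h.py <<'E'
def rel(p,Rt,o=None):
    o=o or sensors.get_obs();R0=R.from_rotvec(o['tcp_rot']).as_matrix()
    print('shift cm',(R0.T@(np.asarray(p)-o['eef_pos'])*100).round(2),'turn deg',np.degrees(R.from_matrix(R0.T@Rt).as_rotvec()).round(1))
def rot(yv,tilt=0): # tool down, jaw axis along yv (horizontal); tilt deg about tool y
    y=np.array([yv[0],yv[1],0.])/np.hypot(*yv[:2]);x=np.array([0,0,-1.]);return np.c_[x,y,np.cross(x,y)]@R.from_euler('y',tilt,degrees=True).as_matrix()
E
python3 - <<'E'
from h import *
a=load('t0');b=load('s0')
im=a['img'][190:225,185:265].astype(int);hsv=cv2.cvtColor(im.astype(np.uint8),cv2.COLOR_RGB2HSV)
m=((im.max(2)<60)|(hsv[...,1]>130)).astype(np.uint8)
k=max(cv2.findContours(m,0,cv2.CHAIN_APPROX_NONE)[0],key=cv2.contourArea)+[185,190]
r=cv2.minAreaRect(k.astype(np.float32));bx=cv2.boxPoints(r);print(bx.round(1))
for z in(.01,.018,.036):print(z,[on(a,*p,z)[:2].round(4) for p in bx])
# side view tin
im=b['img'][155:220,255:300].astype(int);m=((im.max(2)<75)|((im[...,0]-im[...,2])>45)).astype(np.uint8)
k=max(cv2.findContours(m,0,cv2.CHAIN_APPROX_NONE)[0],key=cv2.contourArea)+[255,155]
r=cv2.minAreaRect(k.astype(np.float32));bx=cv2.boxPoints(r);print('side',bx.round(1),[on(b,*p,.018)[:2].round(4) for p in bx])
# mugs: rim hypotheses top pixels from crop vs side pixels
for nm,t,s in(('433',(738,264),(132,554-371)),('384',(590,119),(229,438-371))):
    tp=(180+t[0]/2.857,130+t[1]/2.85);sp=(270+s[0]/2,280+s[1]*140/229)
    o1,d1=ray(a,*tp);o2,d2=ray(b,*sp)
    A=np.c_[d1,-d2];q=np.linalg.lstsq(A,o2-o1,rcond=None)[0];p1=o1+q[0]*d1;p2=o2+q[1]*d2
    print(nm,tp,sp,'rim3d',p1.round(3),p2.round(3))
E
```

```text
[[192.6 208.9]
 [193.1 197.1]
 [254.1 199.6]
 [253.7 211.4]]
0.01 [array([0.5482, 0.3525]), array([0.5864, 0.3519]), array([0.5764, 0.1566]), array([0.5383, 0.1581])]
0.018 [array([0.5468, 0.3507]), array([0.5849, 0.3502]), array([0.5749, 0.1561]), array([0.537 , 0.1576])]
0.036 [array([0.5439, 0.3467]), array([0.5814, 0.3462]), array([0.5716, 0.155 ]), array([0.5342, 0.1565])]
side [[265.2 168.2]
 [276.9 163.7]
 [294.6 209.8]
 [283.  214.3]] [array([0.5406, 0.3636]), array([0.5836, 0.3759]), array([0.5756, 0.1491]), array([0.538 , 0.1409])]
433 (438.31291564578225, 222.63157894736844) (336.0, 391.87772925764193) rim3d [ 0.487 -0.394  0.092] [ 0.486 -0.394  0.092]
384 (386.51032551627577, 171.75438596491227) (384.5, 320.9606986899563) rim3d [ 0.657 -0.263  0.039] [ 0.656 -0.263  0.038]
```

The rim cross-check puts the right-hand mug's rim at z = 0.092, so it is the tall one, centred near (0.487, -0.394). The other's rim is about 0.04 up, so it is the low cup. The tin's centre is at (0.560, 0.2525), with its axis to the mouth along (-0.05, -1).

Run:
```python
from h import *
Rt=rot((1,-.05)); rel((.560,.2525,.11),Rt)
```

```text
shift cm [ 12.88 -15.84  47.36] turn deg [77.6  0.   0.1]
```

```bash
A='x'; python3 -m jog '[0,-15.8,47.4,77.6,0,0, 0,-15.8,47.4,77.6,0,0, 0,-15.8,47.4,77.6,0,0, 0,-15.8,47.4,77.6,0,0, 0,-15.8,47.4,77.6,0,0, 0,-15.8,47.4,77.6,0,0, 0,-15.8,47.4,77.6,0,0, 0,-15.8,47.4,77.6,0,0, 12.9,-15.8,47.4,77.6,0,0, 12.9,-15.8,47.4,77.6,0,0]' 0 60
python3 - <<'E'
from h import *
o=sensors.get_obs();print(o['joints'].round(3));rel((.560,.2525,.11),rot((1,-.05)))
E
```

```text
time: 0.93
eef_pos: [0.4792, 0.3077, 0.1886]
tcp_rot: [1.177, 1.23, -1.172]
ft_force: [0.6, 0.1, -0.5]
gripper_width: 0.0853
[0.571 0.118 0.111 1.561 0.    2.095]
shift cm [7.87 7.8  5.9 ] turn deg [ 5.5 -0.1 -0.1]
```

```bash
python3 -m jog '[7.9,7.8,5.9,5.5,0,0, 7.9,7.8,5.9,5.5,0,0, 7.9,7.8,5.9,5.5,0,0, 7.9,7.8,5.9,5.5,0,0, 7.9,7.8,5.9,5.5,0,0]'
python3 - <<'E'
from h import *
o=sensors.get_obs();print(o['joints'].round(3));rel((.560,.2525,.11),rot((1,-.05)));rel((.560,.2525,.01),rot((1,-.05)))
c=cap('side','s1');cv2.imwrite('pics/s1c.png',cv2.resize(c['img'][90:250,190:390],None,fx=3,fy=3)[:,:,::-1])
E
```

```text
time: 1.35
eef_pos: [0.5579, 0.2525, 0.1064]
tcp_rot: [1.238, 1.189, -1.246]
ft_force: [0.2, 0.7, 0.1]
gripper_width: 0.0853
[0.425 0.231 0.082 1.427 0.    2.04 ]
shift cm [-0.36  0.2  -0.01] turn deg [0.3 0.1 0.2]
shift cm [ 9.64  0.25 -0.03] turn deg [0.3 0.1 0.2]
```

View pics/s1c.png

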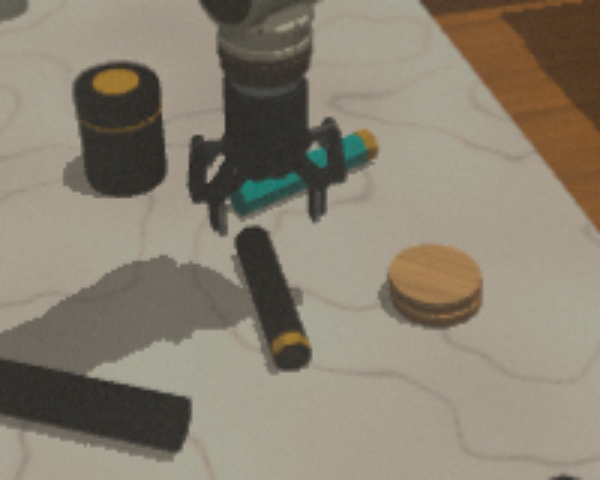

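The gripper is above the tin with its jaws on either side (crop: fingers near (220,210) and (318,200), tin at (270,300)), and nothing is in the way. I go down and grip.

```bash
python3 -m jog '[4,0.2,0,0.3,0,0, 7.5,0.2,0,0.3,0,0, 9,0.2,0,0.3,0,0, 9.6,0.2,0,0.3,0,0, 9.6,0.2,0,0.3,0,0]'
python3 -m jog '[0,0,0,0,0,0, 0,0,0,0,0,0, 0,0,0,0,0,0, 0,0,0,0,0,0, 0,0,0,0,0,0, 0,0,0,0,0,0, 0,0,0,0,0,0, 0,0,0,0,0,0]' 1 60
python3 -m jog '[0,0,0,0,0,0]'
python3 - <<'E'
from h import *
o=sensors.get_obs();print(o['joints'].round(3),o['eef_pos']);
# lip pivot: mouth lower lip position relative to TCP in tool frame: tin centre at grasp height .018
p=o['eef_pos'];d=p-np.array([.560,.2525,0]);print('off along axis',d[1])
# tool frame at flat: x down, z = mouthwards? 
print(R.from_rotvec(o['tcp_rot']).as_matrix().round(3))
E
```

```text
time: 1.82
eef_pos: [0.5592, 0.2549, 0.0131]
tcp_rot: [1.242, 1.188, -1.244]
ft_force: [0.4, -0.2, 0.9]
gripper_width: 0.0857
time: 2.48
eef_pos: [0.5608, 0.2545, 0.0148]
tcp_rot: [1.246, 1.186, -1.242]
ft_force: [-1.1, -0.2, 6.1]
gripper_width: 0.0348
time: 2.57
eef_pos: [0.5608, 0.2545, 0.0148]
tcp_rot: [1.246, 1.186, -1.242]
ft_force: [-1.4, 0.8, 6.0]
gripper_width: 0.0348
[ 0.426  0.268 -0.053  1.248  0.     2.044] [0.56083529 0.25451667 0.01476525]
off along axis 0.002016668669185706
[[ 0.002  0.999 -0.047]
 [ 0.001 -0.047 -0.999]
 [-1.     0.002 -0.001]]
```

```bash
python3 -m jog '[-0.6,0,0,0,0,0, -1.0,0,0,0,0,0, -1.0,0,0,0,0,0, -1.0,0,0,0,0,0, -1.0,0,0,0,0,0]'
python3 - <<'E'
from h import *
print(sensors.get_obs()['joints'].round(3))
c=cap('side','s2');cv2.imwrite('pics/s2c.png',cv2.resize(c['img'][90:250,190:390],None,fx=4,fy=3.75)[:,:,::-1])
Lx,Lz=1.5,9.75
for t in range(5,46,5):
    c,s=np.cos(np.radians(t)),np.sin(np.radians(t));print(t,round(Lx*(1-c)-Lz*s,2),round(Lz*(1-c)+Lx*s,2))
E
```

```text
time: 2.98
eef_pos: [0.56, 0.2541, 0.0231]
tcp_rot: [1.244, 1.187, -1.244]
ft_force: [0.5, 0.1, -1.7]
gripper_width: 0.0347
[ 0.426  0.263 -0.041  1.266 -0.     2.044]
5 -0.84 0.17
10 -1.67 0.41
15 -2.47 0.72
20 -3.24 1.1
25 -3.98 1.55
30 -4.67 2.06
35 -5.32 2.62
40 -5.92 3.25
45 -6.45 3.92
```

View pics/s2c.png

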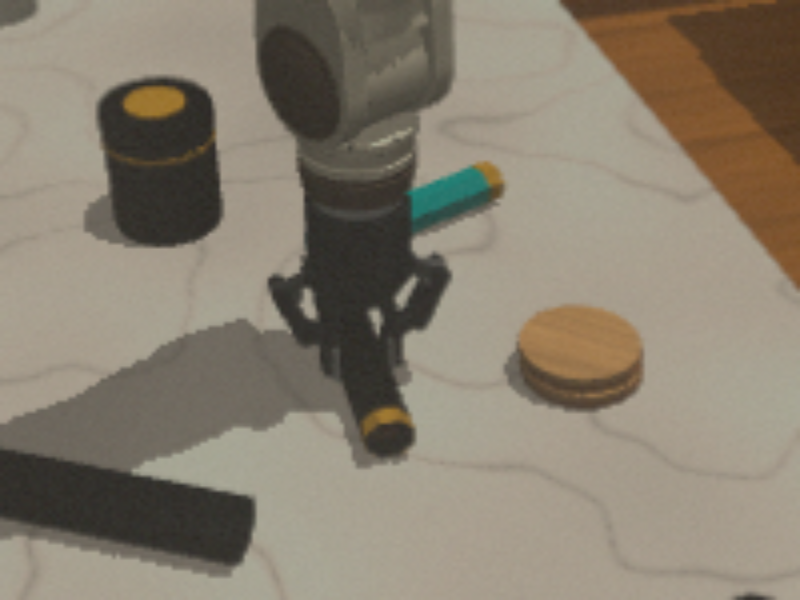

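The tin is held level about 8 mm up (mouth at (388,435) in the crop). I tilt it about its lower lip to 40°, with the lip going down to about 6 mm.

```bash
python3 -m jog '[-0.8,0,0.17,0,5,0, -1.6,0,0.41,0,10,0, -2.35,0,0.72,0,15,0, -3.1,0,1.1,0,20,0, -3.8,0,1.55,0,25,0, -4.5,0,2.06,0,30,0, -5.12,0,2.62,0,35,0, -5.72,0,3.25,0,40,0, -5.72,0,3.25,0,40,0, -5.72,0,3.25,0,40,0]'
python3 - <<'E'
from h import *
o=sensors.get_obs();print(o['joints'].round(3));Rm=R.from_rotvec(o['tcp_rot']).as_matrix();print(Rm.round(3),'lip',o['eef_pos']+Rm@[.0148,0,.0975])
c=cap('side','s3');d=cap('top','t3')
v=np.hstack([cv2.resize(c['img'][100:260,220:360],(525,600)),cv2.resize(d['img'][150:270,190:245+0],(275,600))])
cv2.imwrite('pics/s3c.png',v[:,:,::-1])
E
```

```text
time: 3.87
eef_pos: [0.5586, 0.2205, 0.0796]
tcp_rot: [1.749, 1.665, -0.819]
ft_force: [0.2, -0.3, -0.6]
gripper_width: 0.0347
[ 0.078  0.087 -0.261  1.118  0.69   1.736]
[[ 0.031  0.999 -0.039]
 [ 0.641 -0.049 -0.766]
 [-0.767 -0.001 -0.641]] lip [0.55526956 0.15524661 0.00574965]
```

View pics/s3c.png

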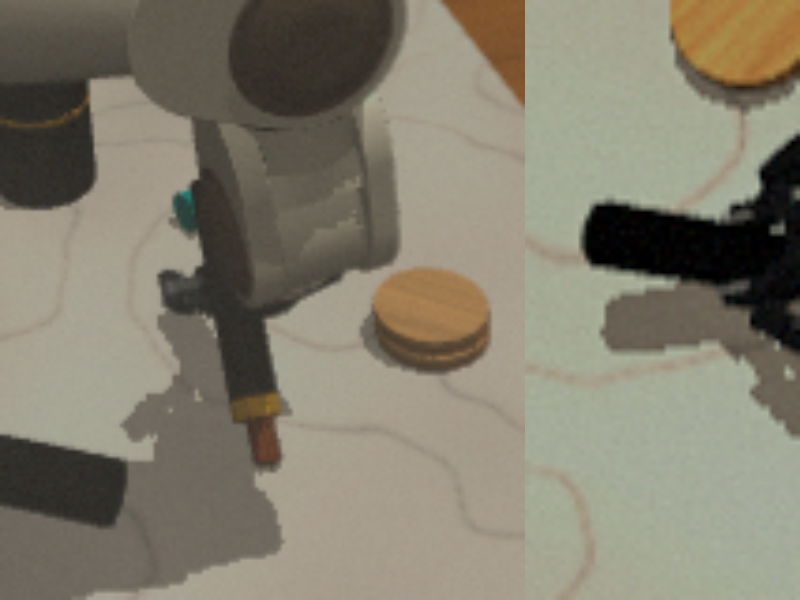

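The stick has come out under the gold band at (257,405) and ends near (267,465) in the crop. I let it settle and measure how far it is out.

```bash
cat >> h.py <<'E'
def stick(c,roi,z=.012):
    x0,y0,x1,y1=roi;im=c['img'][y0:y1,x0:x1];h=cv2.cvtColor(im,cv2.COLOR_RGB2HSV)
    m=((h[...,0]<13)|(h[...,0]>172))&(h[...,1]>90)&(h[...,2]>35)
    k=max(cv2.findContours(m.astype(np.uint8),0,cv2.CHAIN_APPROX_NONE)[0],key=cv2.contourArea)+[x0,y0]
    r=cv2.minAreaRect(k.astype(np.float32));b=cv2.boxPoints(r);b=b[np.argsort(b[:,1])]
    print('stick px',b.round(1).tolist(),'area',cv2.contourArea(k))
    e1,e2=b[:2].mean(0),b[2:].mean(0);print('upper',on(c,*e1,z).round(4),'lower',on(c,*e2,z).round(4));return e1,e2
E
python3 -m jog '[0,0,0,0,0,0, 0,0,0,0,0,0, 0,0,0,0,0,0, 0,0,0,0,0,0, 0,0,0,0,0,0]'
python3 - <<'E'
from h import *
print(sensors.get_obs()['joints'].round(3))
e=stick(load('s3'),(275,180,310,235));c=cap('side','s4');stick(c,(275,180,310,235))
E
```

```text
time: 4.38
eef_pos: [0.5585, 0.222, 0.0805]
tcp_rot: [1.747, 1.668, -0.815]
ft_force: [-0.1, 0.3, -1.2]
gripper_width: 0.0348
[ 0.08   0.087 -0.26   1.118  0.691  1.736]
stick px [[291.79998779296875, 210.8000030517578], [286.0, 212.0], [294.0, 222.0], [288.20001220703125, 223.1999969482422]] area 44.5
upper [0.5594 0.1534 0.012 ] lower [0.5527 0.1082 0.012 ]
stick px [[291.70001220703125, 210.3000030517578], [285.70001220703125, 211.5], [294.1000061035156, 222.60000610351562], [288.20001220703125, 223.8000030517578]] area 47.5
upper [0.5595 0.1558 0.012 ] lower [0.5521 0.1059 0.012 ]
```

About 5 cm is out, which is the low end. I tilt 6° more and raise the lip about 2 mm for some margin.

```bash
python3 -m jog '[-0.5,0,0.05,0,3,0, -1.1,0,0.08,0,6,0, -1.1,0,0.08,0,6,0, -1.1,0,0.08,0,6,0, -1.1,0,0.08,0,6,0, -1.1,0,0.08,0,6,0]'
python3 - <<'E'
from h import *
o=sensors.get_obs();Rm=R.from_rotvec(o['tcp_rot']).as_matrix();print(Rm[2].round(3),'lip',o['eef_pos']+Rm@[.0148,0,.0975])
c=cap('side','s5');stick(c,(275,180,310,240))
E
```

```text
time: 4.93
eef_pos: [0.5583, 0.2142, 0.0884]
tcp_rot: [1.818, 1.734, -0.735]
ft_force: [-0.6, -0.7, 0.4]
gripper_width: 0.0347
[-0.695  0.    -0.719] lip [0.55558918 0.1570617  0.00804037]
stick px [[291.70001220703125, 210.6999969482422], [286.0, 211.8000030517578], [294.1000061035156, 222.39999389648438], [288.29998779296875, 223.5]] area 38.5
upper [0.5596 0.1542 0.012 ] lower [0.5525 0.1067 0.012 ]
```

Allowing for the end face's tilt, the stick is really only about 3.5 to 4 cm out, and it isn't sliding further. With the mouth kept low, I draw the tin back 2.5 cm so the stick end stays put on the counter.

```bash
python3 -m jog '[0.45,0,-0.45,0,0,0, 0.9,0,-0.9,0,0,0, 1.35,0,-1.3,0,0,0, 1.8,0,-1.75,0,0,0, 1.8,0,-1.75,0,0,0, 1.8,0,-1.75,0,0,0, 1.8,0,-1.75,0,0,0]'
python3 - <<'E'
from h import *
o=sensors.get_obs();Rm=R.from_rotvec(o['tcp_rot']).as_matrix();print(Rm[2].round(3),'lip',o['eef_pos']+Rm@[.0148,0,.0975])
c=cap('side','s6');stick(c,(275,180,310,240))
cv2.imwrite('pics/s6c.png',cv2.resize(c['img'][140:240,235:345],(660,600),interpolation=cv2.INTER_CUBIC)[:,:,::-1])
E
```

```text
time: 5.57
eef_pos: [0.5591, 0.2393, 0.0882]
tcp_rot: [1.818, 1.735, -0.735]
ft_force: [-0.3, -0.1, -0.8]
gripper_width: 0.035
[-0.695 -0.    -0.719] lip [0.55641329 0.18224703 0.00779431]
stick px [[286.0, 206.0], [291.0, 206.0], [291.0, 216.0], [286.0, 216.0]] area 31.0
upper [0.5648 0.1758 0.012 ] lower [0.553  0.1356 0.012 ]
```

View pics/s6c.png

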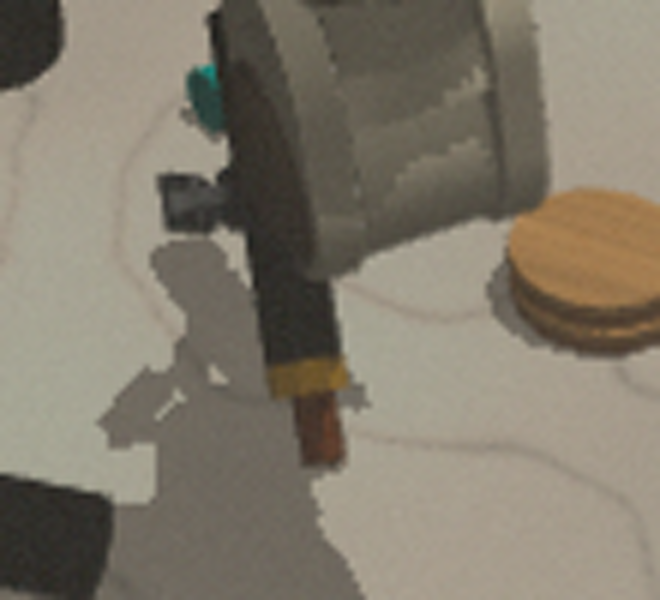

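The stick moved back with the tin, so its end is wedged on the counter (visible from (320,390) to (325,465) in the crop). I ease the tilt to 36° and raise the lip by 6 mm so it can slide on.

```bash
python3 -m jog '[0.84,0,-0.09,0,-5,0, 1.71,0,-0.11,0,-10,0, 1.71,0,-0.11,0,-10,0, 1.29,0,-0.54,0,-10,0, 1.29,0,-0.54,0,-10,0, 1.29,0,-0.54,0,-10,0, 1.29,0,-0.54,0,-10,0]'
cat >> h.py <<'E'
def out(tag):
    o=sensors.get_obs();Rm=R.from_rotvec(o['tcp_rot']).as_matrix();lip=o['eef_pos']+Rm@[.0148,0,.0975];ax=Rm[:,2];up=-Rm[:,0];mc=lip+.018*up
    print('pitch',np.degrees(np.arcsin(-ax[2])).round(1),'lip',lip.round(4))
    c=cap('side',tag);e1,e2=stick(c,(275,175,312,245));
    th=np.arcsin(-ax[2]);tp=on(c,*e2,.016*np.cos(th));f=tp+[0,.008*np.sin(th),-.008*np.cos(th)];print('front',f.round(4),'out',((f-mc)@ax).round(4))
E
python3 -c "
from h import *
out('s7')"
```

```text
time: 6.2
eef_pos: [0.56, 0.2514, 0.0831]
tcp_rot: [1.702, 1.622, -0.867]
ft_force: [-0.2, -0.1, -1.7]
gripper_width: 0.0347
pitch 36.0 lip [0.5566 0.1814 0.0138]
stick px [[288.70001220703125, 201.8000030517578], [282.79998779296875, 203.3000030517578], [292.79998779296875, 218.3000030517578], [286.8999938964844, 219.8000030517578]] area 60.5
upper [0.5612 0.1924 0.012 ] lower [0.5534 0.1227 0.012 ]
front [0.5531 0.1265 0.0065] out 0.0487
```

```bash
python3 -m jog '[-0.32,0,-0.24,0,0,0, -0.32,0,-0.24,0,0,0, -0.32,0,-0.24,0,0,0, -0.32,0,-0.24,0,0,0]'
python3 -c "
from h import *
out('s8')"
```

```text
time: 6.58
eef_pos: [0.56, 0.2521, 0.0874]
tcp_rot: [1.7, 1.622, -0.866]
ft_force: [-0.0, 0.4, -0.7]
gripper_width: 0.035
pitch 36.0 lip [0.5567 0.182  0.0181]
stick px [[289.0, 201.3000030517578], [283.0, 202.6999969482422], [293.29998779296875, 220.6999969482422], [287.29998779296875, 222.0]] area 79.5
upper [0.5626 0.1946 0.012 ] lower [0.5519 0.1134 0.012 ]
front [0.5516 0.1172 0.0065] out 0.0594
```

About 5.9 cm is out now. I rotate back to flat about the raised lip, so the stick isn't pushed back in, and then lower it.

```bash
python3 -m jog '[1.03,0,-0.1,0,-6,0, 2.06,0,-0.09,0,-12,0, 3.09,0,0.02,0,-18,0, 4.09,0,0.24,0,-24,0, 5.07,0,0.57,0,-30,0, 6.01,0,0.99,0,-36,0, 6.01,0,0.99,0,-36,0, 6.01,0,0.99,0,-36,0]'
python3 -m jog '[0.4,0,0,0,0,0, 0.8,0,0,0,0,0, 1.2,0,0,0,0,0, 1.5,0,0,0,0,0, 1.5,0,0,0,0,0, 1.5,0,0,0,0,0]'
python3 -c "
from h import *
out('s9')
o=sensors.get_obs();print(R.from_rotvec(o['tcp_rot']).as_matrix().round(3))"
```

```text
time: 7.3
eef_pos: [0.5606, 0.2808, 0.0316]
tcp_rot: [1.242, 1.19, -1.243]
ft_force: [0.5, -0.3, -1.6]
gripper_width: 0.0346
time: 7.8
eef_pos: [0.5613, 0.279, 0.0179]
tcp_rot: [1.245, 1.186, -1.244]
ft_force: [0.1, 0.5, -2.1]
gripper_width: 0.0346
pitch 0.0 lip [0.5566 0.1816 0.0031]
stick px [[286.79998779296875, 199.39999389648438], [281.1000061035156, 201.3000030517578], [293.29998779296875, 218.89999389648438], [287.6000061035156, 220.8000030517578]] area 97.5
upper [0.5587 0.2033 0.012 ] lower [0.554  0.1191 0.012 ]
front [0.5529 0.1154 0.008 ] out 0.0663
[[ 0.     0.999 -0.048]
 [ 0.    -0.048 -0.999]
 [-1.     0.    -0.   ]]
```

```bash
python3 -m jog '[0.2,0,0,0,0,0, 0.35,0,0,0,0,0, 0.35,0,0,0,0,0, 0.35,0,0,0,0,0]'
python3 -m jog '[0,0,0,0,0,0, 0,0,0,0,0,0, 0,0,0,0,0,0, 0,0,0,0,0,0, 0,0,0,0,0,0]' 0
python3 -m jog '[-3,0,0,0,0,0, -6,0,0,0,0,0, -9,0,0,0,0,0, -9,0,4,0,0,0, -9,0,4,0,0,0, -9,0,4,0,0,0]'
python3 - <<'E'
from h import *
o=sensors.get_obs()
c=cap('side','s10');d=cap('top','t10')
e=stick(c,(275,170,312,245),.012);
h=cv2.cvtColor(d['img'],cv2.COLOR_RGB2HSV)
v=np.hstack([cv2.resize(c['img'][140:240,245:345],(400,400),interpolation=cv2.INTER_CUBIC),cv2.resize(d['img'][160:260,180:280],(400,400),interpolation=cv2.INTER_CUBIC)])
cv2.imwrite('pics/s10c.png',v[:,:,::-1])
E
```

```text
time: 8.18
eef_pos: [0.5615, 0.2795, 0.0148]
tcp_rot: [1.244, 1.186, -1.243]
ft_force: [-1.4, -1.9, 2.5]
gripper_width: 0.0346
time: 8.6
eef_pos: [0.5613, 0.2795, 0.0143]
tcp_rot: [1.244, 1.187, -1.244]
ft_force: [-1.2, -0.6, -0.6]
gripper_width: 0.0854
time: 9.1
eef_pos: [0.5596, 0.2384, 0.1049]
tcp_rot: [1.246, 1.185, -1.245]
ft_force: [-0.0, -0.6, -0.1]
gripper_width: 0.0854
stick px [[286.8999938964844, 199.6999969482422], [281.20001220703125, 201.60000610351562], [293.6000061035156, 219.8000030517578], [287.8999938964844, 221.6999969482422]] area 93.0
upper [0.5586 0.202  0.012 ] lower [0.5538 0.1154 0.012 ]
```

View pics/s10c.png

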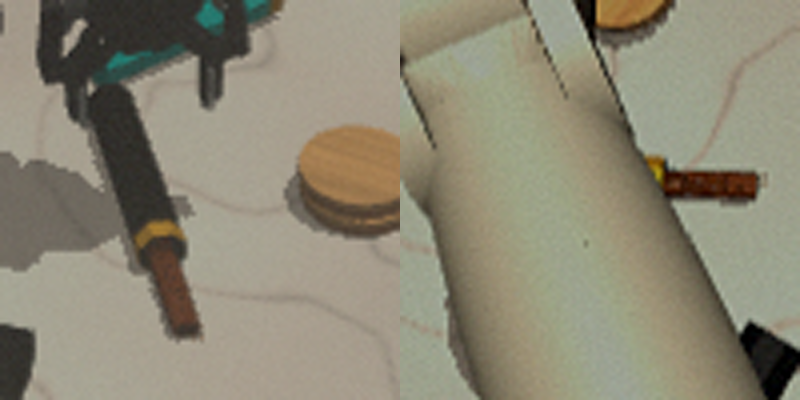

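The tin lies flat and released, with the stick showing: (160,250) to (185,330) in the left panel, and (666,184) to (758,186) in the right. I locate it from the top view and plan the grasp.

Run:
```python
from h import *
d=load('t10');a,b=on(d,246.5,206.0,.012),on(d,269.3,206.4,.012);print('mouth',a.round(4),'front',b.round(4),np.linalg.norm(a-b))
h=cv2.cvtColor(d['img'][195:220,242:276],cv2.COLOR_RGB2HSV);m=((h[...,0]<13)|(h[...,0]>172))&(h[...,1]>90)&(h[...,2]>35)
ys,xs=np.nonzero(m);
for lo,hi in((248,256),(260,269)):
    s=(xs+242>=lo)&(xs+242<=hi);print(on(d,xs[s].mean()+242,ys[s].mean()+195,.012).round(4))
print(xs.max()+242, on(d,xs.max()+242.5,206.3,.012))
f=on(d,xs.max()+242.5,206.3,.012);p=f+np.array([.0,.02,0])
Rt=rot((1,-.04));p[2]=.06;rel(p,Rt);p[2]=.010;rel(p,Rt)
```

```text
mouth [0.5557 0.1808 0.012 ] front [0.5537 0.1083 0.012 ] 0.0724316837002751
[0.5573 0.1627 0.012 ]
[0.5555 0.1252 0.012 ]
268 [0.55403618 0.11088624 0.012     ]
shift cm [ 4.39  0.   10.88] turn deg [-0.4  0.   0. ]
shift cm [9.390e+00 1.000e-02 1.088e+01] turn deg [-0.4  0.   0. ]
```

```bash
python3 -m jog '[0,0,4,0,0,0, 1,0,8,0,0,0, 4,0,10.9,0,0,0, 7,0,10.9,0,0,0, 9.4,0,10.9,0,0,0, 9.4,0,10.9,0,0,0, 9.4,0,10.9,0,0,0]' 0.45
python3 -m jog '[0,0,0,0,0,0, 0,0,0,0,0,0, 0,0,0,0,0,0, 0,0,0,0,0,0, 0,0,0,0,0,0, 0,0,0,0,0,0]' 1 40
python3 -m jog '[0,0,1,0,0,0, 0,0,2,0,0,0, 0,0,3,0,0,0, 0,0,4,0,0,0, 0,0,4,0,0,0]'
python3 - <<'E'
from h import *
o=sensors.get_obs();print(o['joints'].round(3))
c=cap('side','s11');cv2.imwrite('pics/s11c.png',cv2.resize(c['img'][140:260,235:355],(600,600),interpolation=cv2.INTER_CUBIC)[:,:,::-1])
E
```

```text
time: 9.78
eef_pos: [0.5536, 0.1309, 0.009]
tcp_rot: [1.242, 1.188, -1.245]
ft_force: [0.5, -0.4, 0.6]
gripper_width: 0.047
time: 10.28
eef_pos: [0.5543, 0.1307, 0.0105]
tcp_rot: [1.244, 1.187, -1.244]
ft_force: [0.1, 0.5, 0.4]
gripper_width: 0.02
time: 10.7
eef_pos: [0.5521, 0.0884, 0.0104]
tcp_rot: [1.245, 1.185, -1.246]
ft_force: [-0.9, -1.1, 0.5]
gripper_width: 0.0201
[ 0.159  0.143 -0.208  1.221 -0.     1.779]
```

View pics/s11c.png

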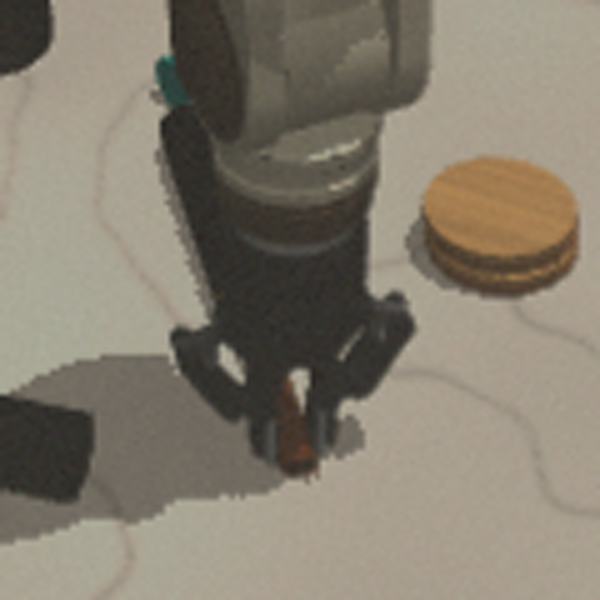

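The stick is gripped (20 mm opening) and following the hand: it shows at (290,430) in the crop with its end at (298,468). I finish the pull, lift, and work out the pose over the mug.

```bash
python3 -m jog '[0,0,2,0,0,0, 0,0,4,0,0,0, 0,0,6,0,0,0, 0,0,8.5,0,0,0, 0,0,8.5,0,0,0, -3,0,9,0,0,0, -7,0,9,0,0,0, -11,0,9,0,0,0, -11,0,9,0,0,0]'
cat >> h.py <<'E'
M=np.array([.487,-.394,0]);u=np.array([.777,-.629,0])
def mugpose(th,zb,rb):
    Rt=rot((.629,.777),-th);t=np.radians(th);B=M+rb*u+[0,0,zb];return B+.14*(np.cos(t)*u+np.sin(t)*np.array([0,0,1])),Rt
E
python3 - <<'E'
from h import *
p,Rt=mugpose(65,.15,-.02);print(p,Rt.round(2));rel(p,Rt)
c=cap('side','s12');e=stick(c,(260,170,340,300),.11)
E
```

```text
time: 11.5
eef_pos: [0.5511, 0.001, 0.1287]
tcp_rot: [1.249, 1.179, -1.236]
ft_force: [1.4, 0.0, 1.3]
gripper_width: 0.0204
[ 0.51743241 -0.41863576  0.27688309] [[ 0.7   0.63  0.33]
 [-0.57  0.78 -0.27]
 [-0.42  0.    0.91]]
shift cm [-14.87  -1.21  42.06] turn deg [-48.  -59.7  29.8]
stick px [[302.20001220703125, 206.89999389648438], [296.29998779296875, 209.1999969482422], [308.29998779296875, 222.89999389648438], [302.3999938964844, 225.10000610351562]] area 43.5
upper [0.5604 0.0618 0.11  ] lower [0.5578 0.003  0.11  ]
```

```bash
python3 -m jog '[-8,0,0,0,0,0, -14.9,0,6,0,0,0, -14.9,-1.2,42.1,-48,-59.7,29.8, -14.9,-1.2,42.1,-48,-59.7,29.8, -14.9,-1.2,42.1,-48,-59.7,29.8, -14.9,-1.2,42.1,-48,-59.7,29.8, -14.9,-1.2,42.1,-48,-59.7,29.8, -14.9,-1.2,42.1,-48,-59.7,29.8, -14.9,-1.2,42.1,-48,-59.7,29.8, -14.9,-1.2,42.1,-48,-59.7,29.8]'
python3 - <<'E'
from h import *
print(sensors.get_obs()['joints'].round(3));p,Rt=mugpose(65,.15,-.02);rel(p,Rt)
E
```

```text
time: 12.38
eef_pos: [0.5215, -0.3478, 0.2569]
tcp_rot: [0.458, 0.66, -0.858]
ft_force: [1.0, -0.6, -0.6]
gripper_width: 0.0205
[-0.472 -0.452 -0.493  0.76  -0.266  0.415]
shift cm [ 2.24 -4.22  5.62] turn deg [-13.8 -18.2   9.2]
```

```bash
python3 -m jog '[2.2,-4.2,5.6,-13.8,-18.2,9.2, 2.2,-4.2,5.6,-13.8,-18.2,9.2, 2.2,-4.2,5.6,-13.8,-18.2,9.2, 2.2,-4.2,5.6,-13.8,-18.2,9.2, 2.2,-4.2,5.6,-13.8,-18.2,9.2, 2.2,-4.2,5.6,-13.8,-18.2,9.2]'
python3 - <<'E'
from h import *
print(sensors.get_obs()['joints'].round(3));p,Rt=mugpose(65,.15,-.02);rel(p,Rt)
c=cap('side','s13');d=cap('top','t13')
print(proj(c,M+[0,0,.092]),proj(d,M+[0,0,.092]))
v=np.hstack([cv2.resize(c['img'][260:420,250:410],(400,400),interpolation=cv2.INTER_CUBIC),cv2.resize(d['img'][160:280,360:480],(400,400),interpolation=cv2.INTER_CUBIC)])
cv2.imwrite('pics/s13c.png',v[:,:,::-1])
E
```

```text
time: 12.88
eef_pos: [0.5168, -0.4172, 0.2746]
tcp_rot: [0.158, 0.425, -0.674]
ft_force: [-0.2, 0.1, -0.1]
gripper_width: 0.0202
[-0.676 -0.589 -0.762  0.272 -0.007  0.01 ]
shift cm [ 0.03 -0.07  0.27] turn deg [-0.5 -0.5  0.2]
[336.19832715 391.63077177] [438.1156791  222.50081053]
```

View pics/s13c.png

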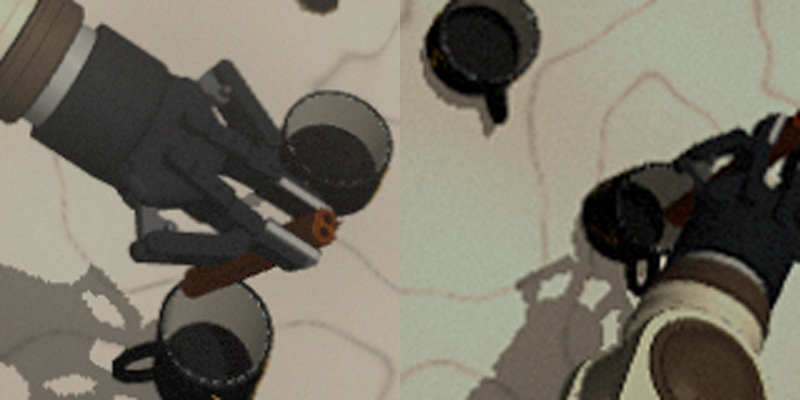

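The stick is held over the mug, with its lower end near (190,288) in the side panel and (672,212) in the top panel. I compare that with where it should be.

Run:
```python
from h import *
a=load('t13');b=load('s13');o=sensors.get_obs();Rm=R.from_rotvec(o['tcp_rot']).as_matrix()
B=o['eef_pos']+Rm@[0,0,-.14];F=o['eef_pos']+Rm@[0,0,.02];print('B',B,'F',F)
for c,n in((b,'side'),(a,'top')):print(n,'rear',proj(c,B),'front',proj(c,F))
h=cv2.cvtColor(b['img'],cv2.COLOR_RGB2HSV);m=((h[...,0]<13)|(h[...,0]>172))&(h[...,1]>90)&(h[...,2]>35);m[:330]=0;m[:,:315]=0;m[:,400:]=0
ys,xs=np.nonzero(m);print('side red',xs.min(),ys[xs==xs.min()].mean(),xs.max(),ys.max())
p,Rt=mugpose(65,.015,-.02);rel(p,Rt);print(Rm.round(3))
print('rel to mug: rear radial',(B-M)@u,'tang',(B-M)@np.array([.629,.777,0]))
```

```text
B [ 0.47208621 -0.37859586  0.15062825] F [ 0.52457185 -0.42257956  0.29523355]
side rear [327.82855279 372.45933595] front [381.65239502 348.44830749]
top rear [441.41037152 225.19384388] front [481.01917798 196.9863353 ]
side red 322 373.0 387 378
shift cm [  5.84  -0.23 -12.2 ] turn deg [-0.4 -0.3  0.1]
[[ 0.701  0.633  0.328]
 [-0.57   0.774 -0.275]
 [-0.428  0.006  0.904]]
rel to mug: rear radial -0.021277217383516053 tang 0.0025882432404497236
```

The predicted ends match the picture to a few pixels. I lower the stick in, stopping at about 1.5 cm.

```bash
python3 -m jog '[1.2,-0.2,-2.4,0,0,0, 2.4,-0.2,-4.8,0,0,0, 3.5,-0.2,-7.3,0,0,0, 4.1,-0.2,-8.5,0,0,0, 4.1,-0.2,-8.5,0,0,0]'
python3 -m jog '[0.6,0,-1.2,0,0,0, 1.2,0,-2.5,0,0,0, 1.7,0,-3.6,0,0,0, 1.7,0,-3.6,0,0,0]'
python3 - <<'E'
from h import *
o=sensors.get_obs();Rm=R.from_rotvec(o['tcp_rot']).as_matrix()
B=o['eef_pos']+Rm@[0,0,-.14];print('B',B,o['joints'].round(3),o['ft_force'])
c=cap('side','s14');d=cap('top','t14')
v=np.hstack([cv2.resize(c['img'][280:420,270:410],(400,400),interpolation=cv2.INTER_CUBIC),cv2.resize(d['img'][160:280,360:480],(400,400),interpolation=cv2.INTER_CUBIC)])
cv2.imwrite('pics/s14c.png',v[:,:,::-1])
E
```

```text
time: 13.4
eef_pos: [0.517, -0.4177, 0.177]
tcp_rot: [0.159, 0.429, -0.672]
ft_force: [-0.6, 0.3, -1.6]
gripper_width: 0.0203
time: 13.73
eef_pos: [0.5175, -0.4184, 0.1408]
tcp_rot: [0.157, 0.425, -0.672]
ft_force: [-0.5, -0.6, -0.5]
gripper_width: 0.0203
B [ 0.47129493 -0.37977333  0.01441428] [-0.678 -0.467 -0.959 -0.047 -0.004  0.007] [-0.50965542 -0.57041575 -0.5138693 ]
```

View pics/s14c.png

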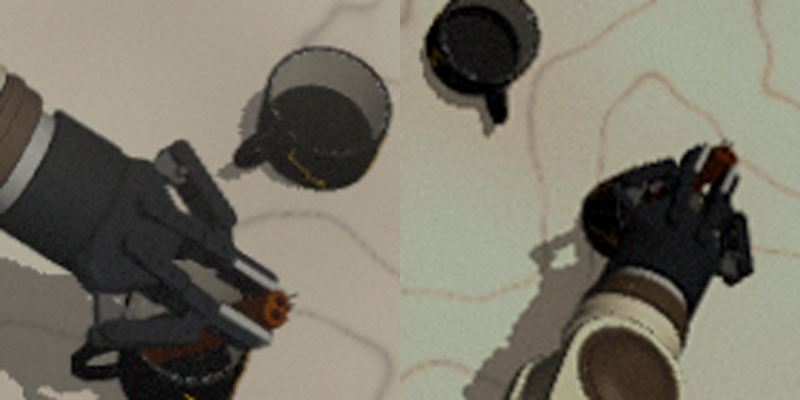

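The stick is inside the mug (top at (275,305) left, (718,165) right), with no contact force. I lower it 5 mm more, release and back off.

```bash
python3 -m jog '[0.1,0,-0.2,0,0,0, 0.2,0,-0.5,0,0,0, 0.2,0,-0.5,0,0,0]'
python3 -m jog '[0,0,0,0,0,0, 0,0,0,0,0,0, 0,0,0,0,0,0, 0,0,0,0,0,0]' 0.4
python3 -m jog '[-2,0,0,0,0,0, -5,0,0,0,0,0, -9,0,2,0,0,0, -13,0,6,0,0,0, -17,0,9,0,0,0, -19,0,11,0,0,0, -19,0,11,0,0,0, -19,0,11,0,0,0]'
python3 - <<'E'
from h import *
c=cap('side','s15');d=cap('top','t15')
v=np.hstack([cv2.resize(c['img'][280:420,270:410],(400,400),interpolation=cv2.INTER_CUBIC),cv2.resize(d['img'][160:280,360:480],(400,400),interpolation=cv2.INTER_CUBIC)])
cv2.imwrite('pics/s15c.png',v[:,:,::-1])
E
```

```text
time: 14.08
eef_pos: [0.517, -0.4187, 0.1372]
tcp_rot: [0.156, 0.422, -0.673]
ft_force: [0.2, -0.8, -1.1]
gripper_width: 0.0201
time: 14.42
eef_pos: [0.5168, -0.4187, 0.137]
tcp_rot: [0.156, 0.422, -0.673]
ft_force: [-0.3, -0.5, 0.6]
gripper_width: 0.051
time: 15.08
eef_pos: [0.4483, -0.3635, 0.3301]
tcp_rot: [0.161, 0.438, -0.672]
ft_force: [1.2, -0.1, 1.1]
gripper_width: 0.0514
```

View pics/s15c.png

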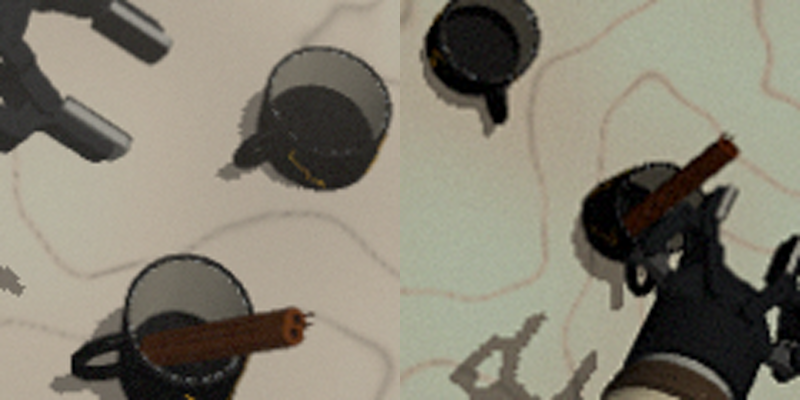

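The stick leans in the upright mug, with its top at (300,325) in the side panel and (735,145) in the top panel, well past the rim. I do one numeric check of the other things, then hand in.

```bash
python3 -m jog '[0,0,0,0,0,0, 0,0,0,0,0,0, 0,0,0,0,0,0, 0,0,0,0,0,0, 0,0,0,0,0,0, 0,0,0,0,0,0]'
python3 - <<'E'
from h import *
b0=load('s0');c=cap('side','s16');d=cap('top','t16');a0=load('t0')
for n,(x0,y0,x1,y1) in dict(cup=(355,290,412,350),cap=(365,245,392,268),coast=(315,165,356,202),can=(210,105,250,158),mugbase=(315,398,362,420)).items():
    print(n,'side mean diff',np.abs(b0['img'][y0:y1,x0:x1].astype(int)-c['img'][y0:y1,x0:x1]).mean().round(1))
for n,(x0,y0,x1,y1) in dict(cup=(362,150,408,200),cap=(316,142,334,160),coast=(216,135,254,172)).items():
    print(n,'top mean diff',np.abs(a0['img'][y0:y1,x0:x1].astype(int)-d['img'][y0:y1,x0:x1]).mean().round(1))
o1,d1=ray(d,360+(732-400)*.3,160+146*.3);o2,d2=ray(c,270+292*.35,280+325*.35)
q=np.linalg.lstsq(np.c_[d1,-d2],o2-o1,rcond=None)[0];print('stick top',(o1+q[0]*d1).round(3),(o2+q[1]*d2).round(3))
im=c['img'][140:215,255:300]; m=(im.max(2)<75).astype(np.uint8)
print('moving',np.abs(load('s15')['img'][290:,300:400].astype(int)-c['img'][290:,300:400]).mean().round(2))
print(sensors.get_obs()['time']);workorder.hand_in()
E
```

```text
time: 15.68
eef_pos: [0.4479, -0.3631, 0.3219]
tcp_rot: [0.164, 0.446, -0.672]
ft_force: [0.1, -0.7, -0.1]
gripper_width: 0.0511
cup side mean diff 12.4
cap side mean diff 15.1
coast side mean diff 17.2
can side mean diff 13.0
mugbase side mean diff 12.1
cup top mean diff 7.5
cap top mean diff 7.4
coast top mean diff 8.9
stick top [ 0.532 -0.434  0.153] [ 0.529 -0.434  0.152]
moving 4.17
15.7833
the job is handed in; nothing more can be done
```

The job is done and handed in at 15.8 s. The cinnamon stick leans in the tall mug with its top about 0.15 m up, well above the 0.092 m rim.

**What I did:**
- I gripped the smaller black tin and tilted it with the lip about 6 mm off the counter. The stick wedged at about 4 cm out, and drawing the tin back didn't free it.
- Easing the tilt to 36° with the lip raised to about 18 mm, more than the 10 mm suggested, brought about 6 cm out.
- I laid the tin flat and let go. The stick then showed 6.6 to 7.2 cm, depending on the view. The tin lies about 2.5 cm further back than it started.
- I pulled the stick out by its front end, lowered it into the mug without contact, and released it. The gripper is clear of everything.

**Last checks:**
- **Mug and stick:** the last pictures show the mug standing upright. Two views agree on the height of the stick's top to within 3 mm.
- **Other objects:** the before-and-after picture comparison was inconclusive. It differed by about 7 to 17 grey levels everywhere, including the base of the mug. A change of lighting would explain that, but I didn't confirm it. The low cup and coasters look unmoved in the pictures I viewed, and the arm kept clear of the canister and cap.
- **Stillness:** the picture area round the mug changed by about 4 grey levels between the last two pictures. I took that as noise and did not check it further.

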